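# Load a bellows test stand with ring weights to the gauge gap

## Task

Load the bellows on the test stand with the steel ring weights from the blue mat until the plate's pointer tongue rests level with the gap between the two prongs of the gauge fork beside it: take one ring at a time, thread it over the spindle without forcing it, and lay it flat on the plate or on the rings below, choosing thick or thin rings as needed. The bellows is delicate: ease every ring slowly down together with the plate until the plate carries its full weight, and only then let go, so that the plate never moves faster than 5 cm a second. Do not drive the tongue clearly below the gap, and leave the fork and the other parts on the bench as they are.

Things in the scene. Friction and masses are not known exactly. Their poses are not given: they have to be found in the camera images.
- stand: Fixed test stand: aluminium base plate 150 x 120 mm with a steel bellows standing upright on it. Origin: underside of the base, on the upright axis of bellows and spindle (base spans -67..83 mm in its x, +-60 in y). +x points to the gauge side. The column (12 mm thick, top 128 mm above the table) stands at x +54, y +36 mm; so grip rings with the fingers apart along the stand's y axis, which keeps them clear of column and fork.
- plate: Round steel load plate, 70 mm across, 8 mm thick, on top of the bellows, with the spindle standing up from it. Origin: centre of its top face, where the first ring lies: 117 mm above the table unloaded. It moves only up and down against the bellows. Axes as the stand's.
- seat (a point): Centre of the load plate's top face. The bellows gives 0.43 N per mm (friction 0.1 N, damping 15 N s/m): a thick ring sinks the plate about 10 mm, a thin one about 5 mm, pressing with 1 N another 2.3 mm. Let go with 1.5 N not yet carried (or overpressed), or slipping off a ring that sticks by 1 N, it jumps at over 0.05 m/s. Stop after 42 mm. More than 20 N in all on plate and spindle is too much.
- nose (a point): Tip of the spindle, 50 mm above the load plate's top face. Spindle: 16 mm thick for 40 mm, then a cone 10 mm long narrowing to 5 mm across at the tip. The rings' bores have 1 mm of play all round; a ring landing off centre rides on the cone and is pushed sideways towards the centre.
- pointer (a point): Free end of the pointer tongue that sticks out 62 mm from the axis on the plate's +x side; centre of its thickness (2 mm), 4 mm below the plate's top face. Sinks with the plate.
- gap (a point): Middle of the gap of the gauge fork (two flat prongs, one above the other, 11.4 mm apart, ending 1.5 mm beside the tongue), taken at the pointer's x and y. The fork is clamped on the column; its height differs from run to run: the middle of the gap lies 18.5 to 23 mm below the unloaded tongue. The tongue is in the gap while its centre is within 4.7 mm of this height. It takes two or three rings, seldom four.
- thick1: Thick steel ring weight, 66 mm outside, bore 18 mm, 18 mm thick, about 444 g (each up to 30 % lighter or heavier). Origin: centre of its underside; z along the bore. Lies flat on the mat, at least 35 mm clear of its neighbours.
- thick2: Thick steel ring weight, 66 mm outside, bore 18 mm, 18 mm thick, about 444 g (each up to 30 % lighter or heavier). Origin: centre of its underside; z along the bore. Lies flat on the mat, at least 35 mm clear of its neighbours.
- thick3: Thick steel ring weight, 66 mm outside, bore 18 mm, 18 mm thick, about 444 g (each up to 30 % lighter or heavier). Origin: centre of its underside; z along the bore. Lies flat on the mat, at least 35 mm clear of its neighbours.
- thin1: Thin steel ring weight, 66 mm outside, bore 18 mm, 9 mm thick, about 222 g (each up to 30 % lighter or heavier). Origin: centre of its underside; z along the bore. Lies flat on the mat, at least 35 mm clear of its neighbours.
- thin2: Thin steel ring weight, 66 mm outside, bore 18 mm, 9 mm thick, about 222 g (each up to 30 % lighter or heavier). Origin: centre of its underside; z along the bore. Lies flat on the mat, at least 35 mm clear of its neighbours.
- centring: Bystander, not to be moved: centring ring with black rubber seal, 55 mm across, 8 mm high, thin-walled (bore 39 mm), on the mat among the weights. Origin: underside.
- blank: Bystander, not to be moved: solid blank flange, 55 mm across, 11 mm high, bevelled, no bore. Origin: underside.
- nipple: Bystander, not to be moved: flanged pipe stub standing on its 55 mm flange, 58 mm tall. Origin: underside.
- clamp: Bystander, not to be moved: aluminium hinged clamp with wing nut, about 75 mm across, 16 mm high. Origin: underside.
- tweezers: Bystander, not to be moved: steel tweezers, 140 mm long, 9 mm high. Origin: underside.
- solvent: Bystander, not to be moved: white bottle with black cap, 64 mm across, 160 mm tall. Origin: underside.
- hexkey: Bystander, not to be moved: dark steel hex key, 140 x 30 mm, 6 mm thick. Origin: underside.
- mat: Fixed blue mat, 285 x 360 mm, 2 mm thick, under the weights. Origin: centre of its underside.
Things that resemble listed ones, but are neither listed nor needed, are in the scene too. What is shaped like the thick1 but turquoise is not meant.

How it is judged:
On the way:
1. a first ring weight lies on the spindle, let go, with the tongue still above the gap (((horizontal distance between thick1 and seat below 0.004 m and z of thick1 in the frame of seat between -0.002 and 0.048 m and angle between thick1's own z axis and vertical below 0.06 rad) or (horizontal distance between thick2 and seat below 0.004 m and z of thick2 in the frame of seat between -0.002 and 0.048 m and angle between thick2's own z axis and vertical below 0.06 rad) or (horizontal distance between thick3 and seat below 0.004 m and z of thick3 in the frame of seat between -0.002 and 0.048 m and angle between thick3's own z axis and vertical below 0.06 rad) or (horizontal distance between thin1 and seat below 0.004 m and z of thin1 in the frame of seat between -0.002 and 0.048 m and angle between thin1's own z axis and vertical below 0.06 rad) or (horizontal distance between thin2 and seat below 0.004 m and z of thin2 in the frame of seat between -0.002 and 0.048 m and angle between thin2's own z axis and vertical below 0.06 rad)) and z of pointer in the frame of gap above 0.0047 m and contact force between the fingers and anything else below 0.05 N), for 0.1 s.
At the end, for the whole second after the job is handed in: The tongue's centre rests within 4.7 mm above or below the middle of the fork's gap; every ring weight either lies flat on the spindle stack (within 4 mm of its axis, tilt below 0.06 rad, underside at most 48 mm above the plate) or lies flat and still on the mat or table (z of pointer in the frame of gap between -0.0047 and 0.0047 m and linear speed of plate below 0.004 m/s and ((horizontal distance between thick1 and seat below 0.004 m and z of thick1 in the frame of seat between -0.002 and 0.048 m and angle between thick1's own z axis and vertical below 0.06 rad) or (height (world z) of thick1 below 0.006 m and angle between thick1's own z axis and vertical below 0.1 rad and linear speed of thick1 below 0.02 m/s)) and ((horizontal distance between thick2 and seat below 0.004 m and z of thick2 in the frame of seat between -0.002 and 0.048 m and angle between thick2's own z axis and vertical below 0.06 rad) or (height (world z) of thick2 below 0.006 m and angle between thick2's own z axis and vertical below 0.1 rad and linear speed of thick2 below 0.02 m/s)) and ((horizontal distance between thick3 and seat below 0.004 m and z of thick3 in the frame of seat between -0.002 and 0.048 m and angle between thick3's own z axis and vertical below 0.06 rad) or (height (world z) of thick3 below 0.006 m and angle between thick3's own z axis and vertical below 0.1 rad and linear speed of thick3 below 0.02 m/s)) and ((horizontal distance between thin1 and seat below 0.004 m and z of thin1 in the frame of seat between -0.002 and 0.048 m and angle between thin1's own z axis and vertical below 0.06 rad) or (height (world z) of thin1 below 0.006 m and angle between thin1's own z axis and vertical below 0.1 rad and linear speed of thin1 below 0.02 m/s)) and ((horizontal distance between thin2 and seat below 0.004 m and z of thin2 in the frame of seat between -0.002 and 0.048 m and angle between thin2's own z axis and vertical below 0.06 rad) or (height (world z) of thin2 below 0.006 m and angle between thin2's own z axis and vertical below 0.1 rad and linear speed of thin2 below 0.02 m/s))); the robot touches nothing.
It fails at once if the load plate with its spindle is loaded, pushed or knocked with more than 20 N in all (contact force between plate and anything else above 20 N).
It fails at once if the load plate jumps or is driven faster than 50 mm/s (linear speed of plate above 0.05 m/s).
It fails at once if the tongue is driven more than 5 mm beyond the lower limit of the gap (its centre more than 9.7 mm below the middle of the gap) (z of pointer in the frame of gap below -0.0097 m).
It fails at once if two ring weights are carried at once (((height (world z) of thick1 above 0.03 m and horizontal distance between thick1 and seat above 0.02 m) and (height (world z) of thick2 above 0.03 m and horizontal distance between thick2 and seat above 0.02 m)) or ((height (world z) of thick1 above 0.03 m and horizontal distance between thick1 and seat above 0.02 m) and (height (world z) of thick3 above 0.03 m and horizontal distance between thick3 and seat above 0.02 m)) or ((height (world z) of thick1 above 0.03 m and horizontal distance between thick1 and seat above 0.02 m) and (height (world z) of thin1 above 0.03 m and horizontal distance between thin1 and seat above 0.02 m)) or ((height (world z) of thick1 above 0.03 m and horizontal distance between thick1 and seat above 0.02 m) and (height (world z) of thin2 above 0.03 m and horizontal distance between thin2 and seat above 0.02 m)) or ((height (world z) of thick2 above 0.03 m and horizontal distance between thick2 and seat above 0.02 m) and (height (world z) of thick3 above 0.03 m and horizontal distance between thick3 and seat above 0.02 m)) or ((height (world z) of thick2 above 0.03 m and horizontal distance between thick2 and seat above 0.02 m) and (height (world z) of thin1 above 0.03 m and horizontal distance between thin1 and seat above 0.02 m)) or ((height (world z) of thick2 above 0.03 m and horizontal distance between thick2 and seat above 0.02 m) and (height (world z) of thin2 above 0.03 m and horizontal distance between thin2 and seat above 0.02 m)) or ((height (world z) of thick3 above 0.03 m and horizontal distance between thick3 and seat above 0.02 m) and (height (world z) of thin1 above 0.03 m and horizontal distance between thin1 and seat above 0.02 m)) or ((height (world z) of thick3 above 0.03 m and horizontal distance between thick3 and seat above 0.02 m) and (height (world z) of thin2 above 0.03 m and horizontal distance between thin2 and seat above 0.02 m)) or ((height (world z) of thin1 above 0.03 m and horizontal distance between thin1 and seat above 0.02 m) and (height (world z) of thin2 above 0.03 m and horizontal distance between thin2 and seat above 0.02 m))).
It fails at once if the gauge fork is shifted by more than 1.5 mm, or another part on the bench by more than 25 mm (distance of gap from where it was at the start of the episode above 0.0015 m or distance of any of centring, blank, nipple, clamp, tweezers, solvent, hexkey from where it was at the start of the episode above 0.025 m).
It also fails if it takes over 72 s, if anything falls off the work surface, if the arm or the gripper's body presses on something with over 40 N, if the wrist force passes 120 N, or if a joint passes its speed limit or range.

## Robot

A 7-joint arm with a two-finger parallel gripper is mounted at the origin on the work surface. World frame = base frame: x ahead of the robot, y to its left, z up, the work surface at z = 0. Lengths are in m, angles in rad, forces in N, time in s.
With the tool pointing down it reaches from about 0.4 to 0.875 m from the base axis. Payload 19.3 kg.
Tool frame: the origin (TCP) lies midway between the tips of the shut fingers; the grasp point (between the pads) lies 19 mm behind it (bot.pinch_z is the distance from the TCP to the grasp point, in m); z points along the fingers, y is the direction in which the jaws open and shut (so a half turn about z gives the same grasp; the last joint's range is limited). The gripper opens to 85 mm and grips with 20 to 120 N. Pads are 22 mm wide; open, the fingers measure 114 mm over their backs; the gripper's body (76 mm by 85 mm) begins 54 mm behind the grasp point. The pads swing forward as they close: fully open they stand 13 mm farther back than shut.
Start: joints at [1.095, 0.521, -0.036, 1.599, 0.021, 1.021, -0.113], TCP at [0.247, -0.574, 0.231] pointing down, gripper open.
Joint ranges: [-2.91, 2.91], [-0.3, 2.13], [-1.5, 1.42], [0.17, 2.43], [-1.26, 4.41], [0.16, 1.93], [-2.52, 2.52]. Speed limits (rad/s): [1.89, 1.89, 2.39, 2.39, 3.01, 3.01, 3.01].

## Interface

Orientations are given as [roll, pitch, yaw] about the fixed x, y, z axes, in that order (R = Rz(yaw) Ry(pitch) Rx(roll)).
In Python, from workcell import bot gives the robot as it stands. The module is installed in compiled form; this text tells all that it offers.
- The arm moves only by the tool move_arm, never from a script. Its argument "moves" is text: rows parted by semicolons, each of 4 numbers parted by spaces: the shift along the tool's x, y, z in mm, then the turn about the tool's z in rad. In form: dx dy dz yaw; .... A call has exactly 10 rows; each row is the pose to reach, as a shift and turn from the pose commanded when the call began, along the tool's axes at that moment; what a row does not reach only later rows make up. A row lasts 1/12 s, in which the tool goes at most 41.7 mm and 7.16 degrees, less where a joint would pass 70% of its speed; a pose out of reach is approached as far as the arm can. A call with a gripper value outside its range is refused whole. "grip" is the opening, from 0 (shut) to 1 (fully open), set as the call begins (left out, the last holds). The fingers move at their own pace and stop on an object; "grip_force" is the grip in N (left out, the last holds). Time passes only in rows, so rows that repeat a pose let the fingers close, or fill a call up. It gives the time, the measured TCP pose, the force and the opening at its end, in the units of the state.
- bot.observe(): the state, without advancing time (a new reading comes with each control period).
- bot.grab_frame(name): name is "scene" or "top"; returns a dict with "frame" (400x640x3 uint8, red, green, blue), "z_map" (400x640 float32, m along the optical axis (not along the pixel's ray), 0 where there is no reading), "K" (3x3 intrinsics, pixels), "dist" ([k1, k2, p1, p2, k3] as OpenCV has them; the pictures are not rectified), "eye" and "attitude" of the camera in the world. Camera axes: x right, y up, looking along -z (the intrinsics and any distortion apply to the point x, -y, -z); pixel columns grow to the right and rows downward; lengths in m; the calibration is good to about 2 mm. A picture is of the moment at which its call begins.
- bot.job_done(): hands the job in, once; it reports no verdict.
Trained networks look in a picture, given as the dict that the camera call returned (one of the last four; its "shot" number tells which), for a name from the list of things; names that differ only in an ending like _2 or _b are one class to them, and where a whole thing is asked for, a point or a joint stands for the part that bears it (a point fixed in the world has none). Each returns a list of dicts, best first, with "conf" (0 to 1); they miss things now and then, are a little off and sometimes report something else, mostly with a low value. They report only what shows in the picture. A call takes as long as a camera call. They do not tell look-alikes from the thing itself.
- bot.search_frame(picture, label): "at" ([column, row] in pixels, amid what is visible of it).
- bot.pinpoint(picture, label): "at" ([column, row] in pixels: a listed point, or the origin of a listed thing).
The state is a dict: "clock": time; "qpos": joint angles; "qd": joint speeds; "joint_efforts": joint torques, N m; "position": TCP position; "tool_rot": TCP orientation; "force": force on the tool from outside, world axes, zero at the start; "moment": the same for the moment, N m; "grip_width": finger opening in m.
Only numpy, scipy, OpenCV 4.12 (cv2) and the standard library are available. Lean on these libraries where they do the work, as an engineer would, in place of code of your own. Each camera call takes 0.05 s, during which the arm holds its last target. There are 200 camera calls.

## Working session

There is one attempt and no reset: what is moved stays moved. The work goes in short steps, Python scripts to look and compute and a tool call to move; the robot and the scene stay as the last step left them, time stands still between calls to the robot, and variables do not carry over. Pictures are saved under pics/ and viewed, about 8 in all and at most 12, crops included, and the job is handed in when it is done.

Besides the shell and the picture viewer there is one more tool, called after "Call:" as a command line: name --argument value ..., lists and objects as JSON in quotes. move_arm: Moves the arm, as the interface text tells. Its arguments: {"type":"object","properties":{"moves":{"type":"string"},"grip":{"type":"number"},"grip_force":{"type":"number"}},"required":["moves"]}

```bash
mkdir -p pics; cat > h.py <<'E'
import numpy as np, cv2
from workcell import bot
from scipy.spatial.transform import Rotation as R
def rot(a):
    a=np.array(a,float)
    if a.shape==(3,3): return a
    return R.from_euler('xyz',a).as_matrix() if a.size==3 else R.from_quat(a).as_matrix()
def ray(p,uv):
    n=cv2.undistortPoints(np.array([[uv]],float),np.array(p['K']),np.array(p['dist']))[0,0]
    return rot(p['attitude'])@np.array([n[0],-n[1],-1.])
def onz(p,uv,z):
    d=ray(p,uv);e=np.array(p['eye']);return e+d*(z-e[2])/d[2]
def deep(p,uv):
    u,v=map(int,np.round(uv));w=p['z_map'][max(v-1,0):v+2,max(u-1,0):u+2];w=w[w>0]
    return np.array(p['eye'])+ray(p,uv)*np.median(w) if w.size else None
def cloud(p):
    h,w=p['z_map'].shape;uu,vv=np.meshgrid(np.arange(w),np.arange(h))
    n=cv2.undistortPoints(np.stack([uu,vv],-1).reshape(-1,1,2).astype(float),np.array(p['K']),np.array(p['dist']))[:,0]
    z=p['z_map'].reshape(-1,1);c=np.hstack([n[:,:1],-n[:,1:],-np.ones_like(z)])*z
    return (np.array(p['eye'])+c@rot(p['attitude']).T).reshape(h,w,3)
def proj(p,X):
    c=rot(p['attitude']).T@(np.array(X)-np.array(p['eye']));c=c*[1,-1,-1]
    return cv2.projectPoints(c.reshape(1,1,3),np.zeros(3),np.zeros(3),np.array(p['K']),np.array(p['dist']))[0][0,0]
def save(p,n): cv2.imwrite('pics/'+n,cv2.cvtColor(p['frame'],cv2.COLOR_RGB2BGR))
E
python3 - <<'E'
from h import *
np.set_printoptions(precision=4,suppress=True)
print(bot.observe(),bot.pinch_z)
for c in ['top','scene']:
    p=bot.grab_frame(c);save(p,c+'0.png');print(c,p['eye'],p['attitude'],p['K'][0],p['dist'])
    for l in ['thick1','thin1','seat','nose','pointer','gap','stand','centring','solvent','nipple']:
        print(l,[(np.round(d['at'],1).tolist(),round(d['conf'],2),None if deep(p,d['at']) is None else np.round(deep(p,d['at']),3).tolist()) for d in bot.pinpoint(p,l)])
E
```

```text
{'clock': 0.0, 'qpos': array([ 1.0948,  0.522 , -0.0363,  1.6   ,  0.0212,  1.021 , -0.1128]), 'qd': array([ 0.0009, -0.0013,  0.0008, -0.0009,  0.0001, -0.0001,  0.0002]), 'joint_efforts': array([ -0.0014, -92.7121,   1.9792, -36.9926,   0.0179,   0.0083,
         0.0001]), 'position': array([ 0.2466, -0.574 ,  0.2307]), 'tool_rot': array([-3.1405,  0.0001,  0.4058]), 'force': array([-0.7499,  0.2676,  0.9636]), 'moment': array([ 0.0425,  0.0245, -0.0316]), 'grip_width': 0.08533869474564838} 0.0187
top [ 0.4035 -0.0269  1.5337] [ 0.12    0.0178 -1.5918] [508.4646   0.     321.5107] [0.0435 0.     0.     0.     0.    ]
thick1 [([297.2, 177.5], 0.82, [0.666, 0.069, 0.002]), ([344.5, 243.5], 0.61, [0.462, -0.069, 0.019]), ([343.0, 195.0], 0.6, [0.609, -0.069, 0.007]), ([421.9, 232.4], 0.58, [0.49, -0.299, 0.019]), ([378.5, 197.3], 0.55, [0.599, -0.176, 0.009]), ([244.0, 213.1], 0.17, [0.545, 0.207, 0.153])]
thin1 [([379.8, 197.0], 0.64, [0.6, -0.18, 0.009]), ([422.7, 197.2], 0.56, [0.596, -0.308, 0.012])]
seat [([245.4, 210.6], 0.59, [0.556, 0.208, 0.12])]
nose [([239.5, 207.3], 0.89, 
[... 1034 characters left out ...]
4, 162.9], 0.84, [0.55, 0.209, 0.159]), ([432.7, 188.6], 0.57, [0.607, 0.395, 0.026]), ([413.2, 248.9], 0.17, [0.766, 0.189, -0.002])]
pointer [([383.7, 189.6], 0.56, [0.599, 0.198, 0.097]), ([378.5, 160.5], 0.5, [0.358, 0.365, -0.003])]
gap [([382.8, 195.9], 0.61, [0.575, 0.218, 0.048])]
stand [([376.6, 204.0], 0.84, [0.577, 0.195, 0.026]), ([230.0, 279.7], 0.56, [0.612, -0.304, 0.006]), ([251.8, 240.2], 0.4, [0.502, -0.192, 0.003])]
centring [([251.3, 239.2], 0.68, [0.496, -0.19, 0.001])]
solvent [([445.5, 214.6], 0.71, [0.729, 0.337, 0.033]), ([289.4, 221.0], 0.71, [0.502, -0.068, 0.02])]
nipple [([432.4, 191.6], 0.53, [0.607, 0.396, 0.014]), ([380.3, 175.4], 0.38, [0.561, 0.212, 0.119])]
```

```bash
python3 - <<'E'
from h import *
a=cv2.imread('pics/top0.png')[120:300,150:480]; cv2.imwrite('pics/a.png',cv2.resize(a,None,fx=2.4,fy=2.4,interpolation=2))
b=cv2.imread('pics/scene0.png')[130:320,180:480]; cv2.imwrite('pics/b.png',cv2.resize(b,None,fx=2.6,fy=2.6,interpolation=2))
E
```

```text
(no output)
```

View pics/a.png

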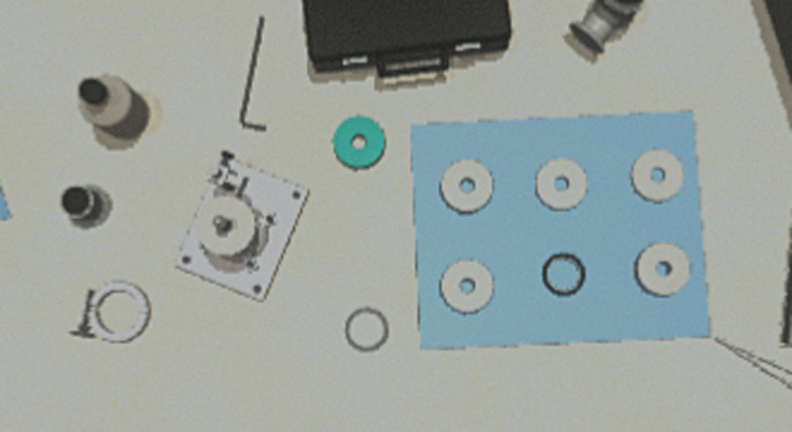

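View pics/b.png

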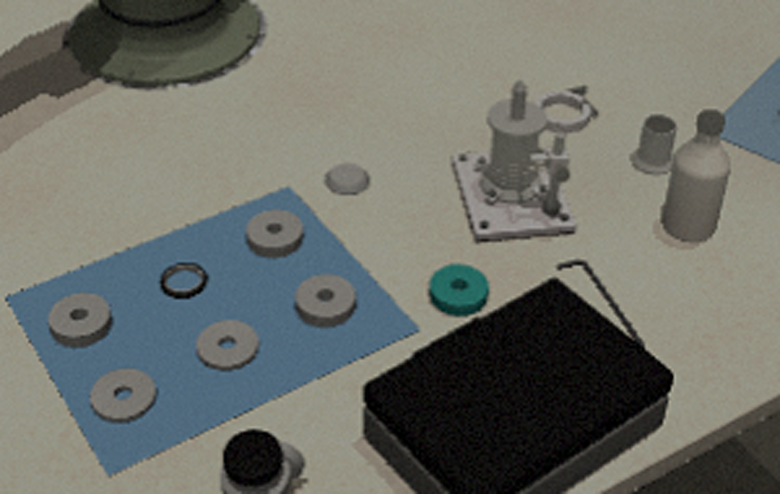

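```bash
cat > m1.py <<'E'
from h import *
np.set_printoptions(precision=4,suppress=True)
T=bot.grab_frame('top');S=bot.grab_frame('scene')
for nm,p in (('top',T),('scene',S)):
    C=cloud(p);f=p['frame'].astype(int);h,s,v=[x.astype(int) for x in cv2.split(cv2.cvtColor(p['frame'],cv2.COLOR_RGB2HSV))]
    print(nm)
    for k,(x,y),zt in (('K1',(.605,-.075),.020),('K2',(.478,-.075),.020),('K3',(.492,-.308),.020),('N1',(.60,-.19),.011),('N2',(.605,-.305),.011)):
        # plane-intersect coords at ring top height
        H,W=C.shape[:2];d=C-np.array(p['eye']);d=d/d[...,2:];P=np.array(p['eye'])+d*(zt-p['eye'][2])
        near=np.hypot(P[...,0]-x,P[...,1]-y)<.055
        grey=near&(s<45)&(v>60)
        q=P[grey][:,:2]
        z=C[...,2][grey]
        # template fit: maximise grey in annulus - grey outside
        best=None
        N=P[near][:,:2];g=np.where(s[near]<45,1.,-1.)
        for dx in np.arange(-.02,.0201,.0005):
            for dy in np.arange(-.02,.0201,.0005):
                r=np.hypot(N[:,0]-x-dx,N[:,1]-y-dy)
                w=np.clip((.033-r)/.0015,-1,1)*np.clip((r-.009)/.0015,-1,1)
                sc=(w*g)[r<.043].sum()
                if best is None or sc>best[0]: best=(sc,x+dx,y+dy)
        b=np.array(best);m=near&(np.hypot(P[...,0]-b[1],P[...,1]-b[2])<.028)&(np.hypot(P[...,0]-b[1],P[...,1]-b[2])>.013)
        print(k,b,'z',np.median(C[...,2][m]),C[...,2][m].std())
    for z,lab in ((.117,'seat'),(.167,'nose'),(.113,'pointer')):
        print(lab,[(np.round(onz(p,d['at'],z),4),round(d['conf'],2)) for d in bot.pinpoint(p,lab)])
    # plate via depth
    m=(abs(C[...,2]-.117)<.006)&(np.hypot(C[...,0]-.55,C[...,1]-.205)<.06)
    q=C[m];print('plate px',len(q),np.median(q,0) if len(q) else '')
    if len(q)>10:
        c,r=cv2.minEnclosingCircle((q[:,:2]*1000).astype(np.float32));print(c,r)
    m=(C[...,2]>.05)&(C[...,2]<.135)&(np.hypot(C[...,0]-.55,C[...,1]-.205)<.12)&(np.hypot(C[...,0]-.55,C[...,1]-.205)>.045)
    for u,vv in np.argwhere(m): print(vv,u,C[u,vv].round(3),end=' | ')
    print()
E
python3 m1.py; python3 - <<'E'
import cv2
b=cv2.imread('pics/scene0.png')[145:230,340:420]; cv2.imwrite('pics/c.png',cv2.resize(b,None,fx=7,fy=7,interpolation=2))
E
```

```text
top
K1 [588.9829   0.601   -0.072 ] z 0.01957496605390463 0.0036010051156903466
K2 [610.9734   0.4765  -0.069 ] z 0.019748572996484803 0.003294657997259595
K3 [613.0082   0.4915  -0.311 ] z 0.01959989798485995 0.0029483006734370896
N1 [586.4649   0.602   -0.1905] z 0.01024441022378808 0.0033029620133356056
N2 [591.5722   0.61    -0.3105] z 0.01035371756411474 0.003134705079772862
seat [(array([0.5571, 0.2169, 0.117 ]), 0.9)]
nose [(array([0.5547, 0.2083, 0.167 ]), 0.59)]
pointer [(array([0.608 , 0.1991, 0.113 ]), 0.88)]
plate px 447 [0.5476 0.2101 0.1171]
(560.4837646484375, 209.8996124267578) 48.09115982055664
243 183 [0.638 0.218 0.099] | 244 183 [0.638 0.216 0.095] | 242 184 [0.634 0.221 0.102] | 243 184 [0.635 0.219 0.094] | 244 184 [0.634 0.215 0.104] | 245 184 [0.635 0.213 0.096] | 246 184 [0.635 0.211 0.093] | 243 185 [0.632 0.219 0.094] | 244 185 [0.632 0.216 0.097] | 245 185 [0.632 0.213 0.097] | 246 185 [0.632 0.21  0.099] | 247 185 [0.633 0.209 0.089] | 243 186 [0.629 0.219 0.096] | 244 186 [0.628 0.215 0.101] | 245 186 [0.629 0.213 0.094] | 246 186 [0.629 0.21  0.099] | 2
[... 9175 characters left out ...]
7] | 398 198 [0.642 0.219 0.086] | 391 199 [0.612 0.219 0.061] | 392 199 [0.616 0.22  0.063] | 393 199 [0.621 0.22  0.067] | 394 199 [0.621 0.223 0.066] | 395 199 [0.641 0.209 0.085] | 396 199 [0.641 0.213 0.084] | 391 200 [0.613 0.219 0.058] | 392 200 [0.616 0.221 0.059] | 393 200 [0.623 0.218 0.065] | 394 200 [0.62  0.225 0.06 ] | 391 201 [0.617 0.216 0.058] | 392 201 [0.618 0.219 0.058] | 393 201 [0.619 0.222 0.057] | 394 201 [0.62  0.225 0.056] | 391 202 [0.618 0.215 0.055] | 392 202 [0.616 0.221 0.052] | 393 202 [0.617 0.224 0.051] | m1.py:9: RuntimeWarning: invalid value encountered in divide
  H,W=C.shape[:2];d=C-np.array(p['eye']);d=d/d[...,2:];P=np.array(p['eye'])+d*(zt-p['eye'][2])
```

View pics/c.png

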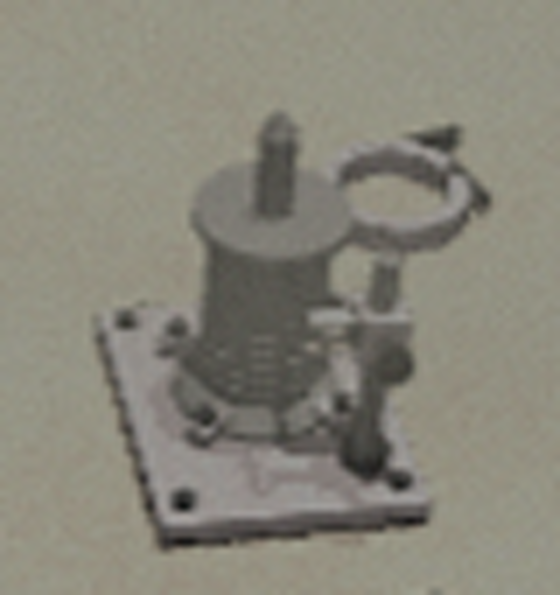

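```bash
cat > m2.py <<'E'
from h import *
np.set_printoptions(precision=4,suppress=True)
for nm in ('top','scene'):
    p=bot.grab_frame(nm);C=cloud(p)
    d=C-np.array(p['eye']);d=d/d[...,2:];P=(np.array(p['eye'])+d*(.117-p['eye'][2]))[...,:2]
    x,y=.557,.211
    near=np.hypot(P[...,0]-x,P[...,1]-y)<.06
    N=P[near];g=np.where(C[...,2][near]>.100,1.,-1.);b=None
    for dx in np.arange(-.015,.0151,.0005):
        for dy in np.arange(-.015,.0151,.0005):
            q=N-[x+dx,y+dy];r=np.hypot(*q.T);a=q@[.928,-.372]
            ok=(r<.045)&(a<.01)
            sc=(np.clip((.035-r)/.002,-1,1)*g)[ok].sum()
            if b is None or sc>b[0]:b=(sc,x+dx,y+dy)
    print(nm,'plate',b, 'z',np.median(C[...,2][near][(np.hypot(*(N-[b[1],b[2]]).T)<.03)]))
    if nm=='top':
        print('base c',onz(p,(251.3,214.6),.012))
        m=(C[...,2]>.14)&(np.hypot(C[...,0]-x,C[...,1]-y)<.04); print('spindle',C[m].mean(0),C[m].max(0),m.sum())
    else:
        m=(C[...,2]>.14)&(np.hypot(C[...,0]-x,C[...,1]-y)<.04); print('spindle',C[m].mean(0),C[m].max(0),m.sum())
E
python3 m2.py 2>/dev/null
```

```text
top plate (np.float64(485.30579084264406), np.float64(0.5465000000000001), np.float64(0.21300000000000002)) z 0.11729153812526694
base c [0.5548 0.2085 0.012 ]
spindle [0.5461 0.2121 0.1588] [0.5535 0.2196 0.1689] 33
scene plate (np.float64(229.46110889294118), np.float64(0.5505000000000001), np.float64(0.21050000000000002)) z 0.11729141339928428
spindle [0.5547 0.2087 0.1539] [0.563  0.2154 0.1688] 39
```

Call:
move_arm --moves "0 0 -50 0; 0 0 -50 0; 0 0 -50 -0.125; 0 0 -50 -0.25; 0 0 -50 -0.375; 0 0 -50 -0.5; 0 0 -50 -0.625; 0 0 -50 -0.75; 0 0 -50 -0.75; 0 0 -50 -0.75" --grip 1 --grip_force 40

```text
clock: 2.43
position: [0.2465, -0.5744, 0.2815]
tool_rot: [3.141, 0.0, 1.151]
force: [-0.8, -1.0, -0.1]
grip_width: 0.0852
```

```bash
cat > mv.py <<'E'
import sys
from h import *
x,y,z,w=map(float,sys.argv[1:5]);s=bot.observe();M=rot(s['tool_rot'])
d=M.T@(np.array([x,y,z])-s['position'])*1000
a=(s['tool_rot'][2]-w+np.pi)%(2*np.pi)-np.pi
print('shift',d.round(1),'turn',round(a,3),'| t',s['clock'],s['position'].round(4),s['tool_rot'].round(3),'F',s['force'].round(1))
E
python3 mv.py .4765 -.069 .09 1.19
```

```text
shift [555.2   4.2 191.4] turn -0.039 | t 2.4333 [ 0.2465 -0.5744  0.2815] [3.141 0.    1.151] F [-0.8 -1.  -0.1]
```

Call:
move_arm --moves "41 0 0 0; 83 1 0 0; 124 1 0 0; 165 1 0 0; 207 1 0 -0.04; 248 2 0 -0.04; 290 2 0 -0.04; 331 2 0 -0.04; 372 3 0 -0.04; 412 3 0 -0.04"

```text
clock: 3.27
position: [0.4162, -0.1965, 0.2817]
tool_rot: [3.141, 0.0, 1.19]
force: [0.4, -0.4, 0.2]
grip_width: 0.0853
```

```bash
python3 mv.py .4765 -.069 .0 1.19
```

```text
shift [140.8   8.4 281.7] turn 0.0 | t 3.2667 [ 0.4162 -0.1965  0.2817] [3.141 0.    1.19 ] F [ 0.4 -0.4  0.2]
```

Call:
move_arm --moves "35 2 20 0; 70 4 40 0; 105 6 60 0; 141 8 80 0; 141 8 120 0; 141 8 160 0; 141 8 200 0; 141 8 235 0; 141 8 260 0; 141 8 281 0"

```text
clock: 4.1
position: [0.474, -0.0702, -0.0018]
tool_rot: [-3.14, 0.001, 1.191]
force: [0.4, -0.1, 0.5]
grip_width: 0.0852
```

Call:
move_arm --moves "0 0 0 0; 0 0 0 0; 0 0 0 0; 0 0 0 0; 0 0 0 0; 0 0 0 0; 0 0 0 0; 0 0 0 0; 0 0 0 0; 0 0 0 0" --grip 0 --grip_force 25

```text
clock: 4.93
position: [0.4746, -0.0702, 0.0003]
tool_rot: [-3.142, 0.0, 1.196]
force: [0.5, 0.8, -5.9]
grip_width: 0.0657
```

```bash
python3 mv.py .4765 -.069 .0 1.19
```

```text
shift [1.8 1.3 0.3] turn 0.006 | t 4.9333 [ 4.746e-01 -7.020e-02  3.000e-04] [-3.142  0.     1.196] F [ 0.5  0.8 -5.9]
```

Call:
move_arm --moves "0 0 0 0; 0 0 0 0; 0 0 0 0; 0 0 0 0; 0 0 0 -0.12; 0 0 0 -0.24; 0 0 0 -0.36; 0 0 0 -0.48; 0 0 0 -0.6; 0 0 0 -0.72" --grip 1

```text
clock: 5.77
position: [0.4748, -0.0702, 0.0004]
tool_rot: [3.141, 0.0, 1.922]
force: [-0.1, -0.7, 0.1]
grip_width: 0.0851
```

Call:
move_arm --moves "0 0 0 -0.12; 0 0 0 -0.24; 0 0 0 -0.36; 0 0 0 -0.48; 0 0 0 -0.6; 0 0 0 -0.72; 0 0 0 -0.84; 0 0 0 -0.846; 0 0 0 -0.846; 0 0 0 -0.846"

```text
clock: 6.6
position: [0.4747, -0.0702, 0.0003]
tool_rot: [3.142, 0.0, 2.758]
force: [0.9, -0.6, -0.2]
grip_width: 0.0854
```

Call:
move_arm --moves "0 0 0 0; 0 0 0 0; 0 0 0 0; 0 0 0 0; 0 0 0 0; 0 0 0 0; 0 0 0 0; 0 0 0 0; 0 0 0 0; 0 0 0 0" --grip 0 --grip_force 25

```text
clock: 7.43
position: [0.4749, -0.0699, 0.0007]
tool_rot: [3.142, 0.001, 2.761]
force: [-2.6, 0.4, 9.9]
grip_width: 0.066
```

```bash
python3 mv.py .4765 -.069 .0 2.76; python3 - <<'E'
from h import *
p=bot.grab_frame('scene');save(p,'s1.png')
u,v=proj(p,[.475,-.07,.02]).astype(int);print(u,v)
a=p['frame'][v-60:v+25,u-60:u+60,::-1];cv2.imwrite('pics/d.png',cv2.resize(a,None,fx=6,fy=6,interpolation=2))
E
```

```text
shift [-1.2  1.4  0.7] turn 0.001 | t 7.4333 [ 0.4749 -0.0699  0.0007] [3.142e+00 1.000e-03 2.761e+00] F [-2.6  0.4  9.9]
284 216
```

View pics/d.png

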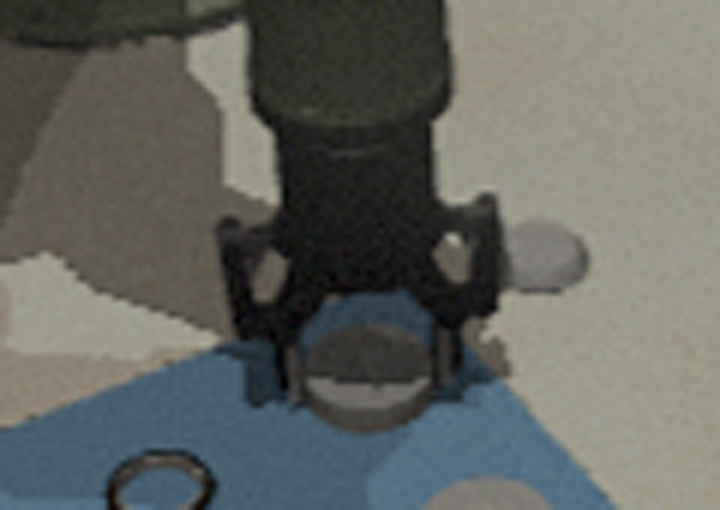

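Call:
move_arm --moves "0 0 0 0; 0 0 0 0; 0 0 0 0; 0 0 0 0; 0 0 -20 0; 0 0 -50 0; 0 0 -90 0; 0 0 -130 0; 0 0 -170 0; 0 0 -200 0" --grip 1

```text
clock: 8.32
position: [0.4747, -0.0698, 0.2032]
tool_rot: [3.141, 0.001, 2.762]
force: [1.1, 0.0, 0.0]
grip_width: 0.0853
```

Call:
move_arm --moves "10 30 0 0; 20 65 0 0; 30 100 0 0; 40 140 0 0; 50 180 0 0; 60 220 0 0; 70 250 0 0; 70 250 0 0; 70 250 0 0; 70 250 0 0"

```text
clock: 9.15
position: [0.5022, 0.1874, 0.2]
tool_rot: [-3.141, -0.0, 2.762]
force: [0.4, -0.3, 0.0]
grip_width: 0.0853
```

```bash
sed -i 's/^    for z,lab/    continue\n    for z,lab/' m1.py; python3 m1.py 2>/dev/null; python3 mv.py .4749 -.070 .0 2.76;  python3 m2.py 2>/dev/null
```

```text
top
K1 [590.9411   0.601   -0.072 ] z 0.019816422762691244 0.0035154999613365573
K2 [606.0677   0.473   -0.0675] z 0.01973414581228572 0.003211685816290258
K3 [612.8798   0.4915  -0.311 ] z 0.020045238147838984 0.0031570936722283755
N1 [590.4439   0.602   -0.1905] z 0.010652530184116049 0.0030253589057502874
N2 [594.5218   0.6095  -0.311 ] z 0.010570926117935864 0.0030834350959417127
scene
K1 [330.9921   0.607   -0.0745] z 0.01945883277033955 0.0020913577939556177
K2 [272.2128   0.4785  -0.071 ] z 0.01928414928019484 0.001991663006611538
K3 [340.036   0.498  -0.313] z 0.01929222878831538 0.0018214111215738504
N1 [487.2748   0.61    -0.1945] z 0.010447405394787945 0.001871413919445259
N2 [553.8694   0.616   -0.314 ] z 0.01021419662241263 0.0019224285083302565
shift [ -69.9 -248.2  200.4] turn -0.0 | t 9.25 [0.5025 0.1866 0.2002] [-3.141  0.     2.76 ] F [ 0.4 -0.6 -0.9]
top plate (np.float64(189.30537391510538), np.float64(0.542), np.float64(0.22600000000000003)) z 0.6099946736019921
base c [0.5548 0.2085 0.012 ]
spindle [0.5415 0.196  0.5682] [0.5711 0.2298 0.5861] 397
scene plate (np.float64(231.5349591751375), np.float64(0.5505000000000001), np.float64(0.21050000000000002)) z 0.11664316221460913
spindle [0.5483 0.1973 0.4175] [0.5793 0.2476 0.5846] 1315
```

Call:
move_arm --moves "-12 -41 0 0; -23 -82 0 0; -35 -123 0 0; -46 -164 0 0; -58 -205 15 0; -70 -242 40 0; -70 -248 80 0; -70 -248 120 0; -70 -248 150 0; -70 -248 170 0"

```text
clock: 10.18
position: [0.4736, -0.0695, 0.0272]
tool_rot: [-3.141, -0.003, 2.76]
force: [-0.1, 0.7, -0.3]
grip_width: 0.0852
```

Call:
move_arm --moves "0 0 13 0; 0 0 27 0; 0 0 27 0; 0 0 27 0; 0 0 27 0; 0 0 27 0; 0 0 27 0; 0 0 27 0; 0 0 27 0; 0 0 27 0"

```text
clock: 11.02
position: [0.4755, -0.0684, 0.0035]
tool_rot: [3.142, 0.0, 2.762]
force: [0.2, -0.7, 0.1]
grip_width: 0.0856
```

Call:
move_arm --moves "0 0 0 0; 0 0 0 0; 0 0 0 0; 0 0 0 0; 0 0 0 0; 0 0 0 0; 0 0 -10 0; 0 0 -25 0; 0 0 -45 0; 0 0 -60 0" --grip 0 --grip_force 40

```text
clock: 11.85
position: [0.4751, -0.068, 0.0645]
tool_rot: [3.141, -0.001, 2.762]
force: [1.4, -0.6, -5.1]
grip_width: 0.0645
```

```bash
python3 mv.py .548 .2105 .22 2.76; python3 - <<'E'
from h import *
p=bot.grab_frame('scene');save(p,'s2.png')
u,v=proj(p,[.475,-.07,.065]).astype(int);print(u,v)
a=p['frame'][v-35:v+25,u-40:u+40,::-1];cv2.imwrite('pics/e.png',cv2.resize(a,None,fx=8,fy=8,interpolation=2))
E
```

```text
shift [  35.6  285.8 -155.4] turn 0.002 | t 11.85 [ 0.4751 -0.068   0.0645] [ 3.141e+00 -1.000e-03  2.762e+00] F [ 1.4 -0.6 -5.1]
283 204
```

View pics/e.png

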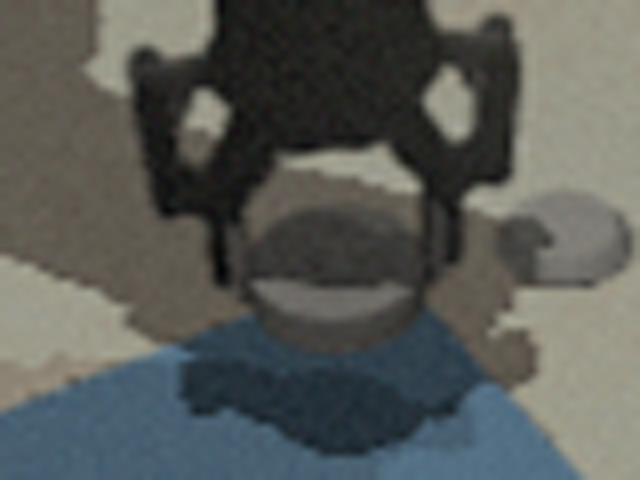

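Call:
move_arm --moves "0 5 -25 0; 3 20 -60 0; 8 55 -95 0; 13 92 -120 0; 18 130 -125 0; 23 168 -125 0; 28 206 -125 0; 33 242 -125 0; 35 270 -125 0; 36 286 -125 0"

```text
clock: 12.73
position: [0.5476, 0.2146, 0.1878]
tool_rot: [3.141, -0.001, 2.765]
force: [-0.8, -0.4, -5.1]
grip_width: 0.0647
```

```bash
cat > look.py <<'E'
import sys
from h import *
n=sys.argv[1];z=float(sys.argv[2])
p=bot.grab_frame('scene')
u,v=proj(p,[.548,.2105,.15]).astype(int);print(u,v)
a=p['frame'][v-45:v+45,u-45:u+45,::-1];a=cv2.resize(a,None,fx=6,fy=6,interpolation=2)
t=bot.grab_frame('top');u,v=proj(t,[.548,.2105,.15]).astype(int);print(u,v)
b=t['frame'][v-45:v+45,u-20:u+21,::-1];b=cv2.resize(b,None,fx=6,fy=6,interpolation=2)
cv2.imwrite('pics/'+n,np.hstack([a,b]))
E
python3 look.py f.png 0; python3 mv.py .548 .2105 .19 2.76
```

```text
378 164
242 212
shift [-1.8 -3.1 -2.4] turn 0.006 | t 12.8333 [0.5475 0.2141 0.1876] [ 3.140e+00 -2.000e-03  2.766e+00] F [-0.2  0.7 -6.3]
```

View pics/f.png

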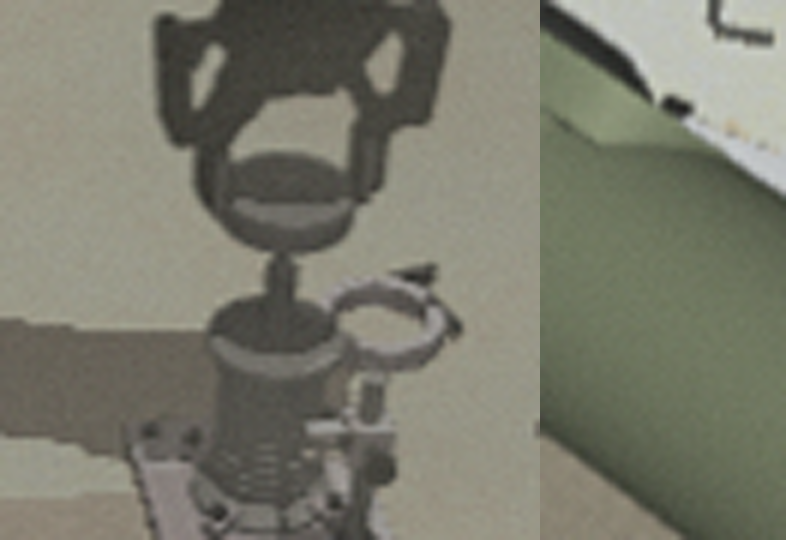

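```bash
cat > rel.py <<'E'
from h import *
from scipy.optimize import least_squares
np.set_printoptions(precision=4,suppress=True)
def fit(q,r,x0):
    f=lambda c:np.hypot(q[:,0]-c[0],q[:,1]-c[1])-r
    s=least_squares(f,x0,loss='soft_l1',f_scale=.002);return s.x,len(q),np.abs(f(s.x)).mean()
def run(zlo,zhi,c0,n=2,zp=.117):
    out=[]
    for i in range(n):
        p=bot.grab_frame('scene');C=cloud(p).reshape(-1,3);v=np.array(p['eye'])[:2]-c0;v/=np.hypot(*v)
        d=C[:,:2]-c0
        def sel(z0,z1,r0,r1):
            m=(C[:,2]>z0)&(C[:,2]<z1)&(np.hypot(*d.T)>r0)&(np.hypot(*d.T)<r1)&(d@v>.3*(r0+r1)/2);return C[m][:,:2]
        out.append([fit(sel(zlo,zhi,.026,.041),.033,c0),fit(sel(zp-.035,zp-.002,.028,.042),.035,c0)])
        m=(C[:,2]>zp+.004)&(C[:,2]<zp+.038)&(np.hypot(*d.T)<.016)&(C[:,2]<zlo-.004);out[-1].append(fit(C[m][:,:2],.008,c0) if m.sum()>6 else None)
    s=bot.observe();print('t',s['clock'],'tcp',s['position'],'F',s['force'])
    for o in out:print(o)
E
python3 -c "
from rel import *
z=bot.observe()['position'][2];run(z-.0015+.002,z-.0015+.016,np.array([.548,.2105]))
" 
```

```text
t 12.9333 tcp [0.5475 0.2106 0.1875] F [ 0.0548  0.4594 -4.8395]
[(array([0.5467, 0.2131]), 86, np.float64(0.0018621623264304598)), (array([0.5453, 0.2128]), 51, np.float64(0.0028694202010925156)), (array([0.5508, 0.2119]), 51, np.float64(0.001315053579538636))]
[(array([0.5463, 0.2112]), 99, np.float64(0.0018103952880851467)), (array([0.5447, 0.2129]), 50, np.float64(0.002968130993594613)), (array([0.55  , 0.2122]), 52, np.float64(0.0014943384509144948))]
```

Call:
move_arm --moves "-2 -3 0 0; -2 -3 0 0; -2 -3 0 0; -2 -3 0 0; -2 -3 0 0; -2 -3 0 0; -2 -3 0 0; -2 -3 0 0; -2 -3 0 0; -2 -3 0 0"

```text
clock: 13.77
position: [0.5488, 0.2072, 0.1883]
tool_rot: [3.142, -0.0, 2.762]
force: [-0.7, 0.1, -5.7]
grip_width: 0.0647
```

```bash
python3 -c "
from rel import *
z=bot.observe()['position'][2];run(z-.0015+.002,z-.0015+.016,np.array([.548,.2105]),3)
" 
```

```text
t 13.9167 tcp [0.5487 0.2071 0.1883] F [-0.5604 -0.1175 -5.9917]
[(array([0.548 , 0.2074]), 106, np.float64(0.002267301977323169)), (array([0.5434, 0.212 ]), 48, np.float64(0.0026337956634929437)), (array([0.5508, 0.2122]), 49, np.float64(0.001692734012750642))]
[(array([0.5484, 0.2075]), 98, np.float64(0.0020892765640759714)), (array([0.5465, 0.2141]), 54, np.float64(0.00246631137187481)), (array([0.5503, 0.2115]), 49, np.float64(0.0015290264435983355))]
[(array([0.5488, 0.2079]), 100, np.float64(0.001870608405679819)), (array([0.544, 0.212]), 58, np.float64(0.002467517246152547)), (array([0.5504, 0.2113]), 50, np.float64(0.0016917251730938659))]
```

```bash
cat > sp.py <<'E'
from rel import *
def cols(n=4):
    c0=np.array([.549,.211]);A=[];B=[];Cc=[];R=[]
    for i in range(n):
        p=bot.grab_frame('scene');C=cloud(p);d=C[...,:2]-c0
        r=np.hypot(d[...,0],d[...,1]);z=C[...,2]
        v=np.array(p['eye'])[:2]-c0;v/=np.hypot(*v);f=d@v>.012
        m=(z>.1095)&(z<.1165)&(r>.029)&(r<.041)&f
        A.append(fit(C[m][:,:2],.035,c0)[0])
        # plate silhouette: all pixels of plate in rows around centre
        m=(z>.105)&(z<.1195)&(r<.042)&((d@[.928,-.372])<.036)
        ys,xs=np.nonzero(m);mid=int(round(proj(p,[*c0,.117])[1]));w=[]
        for y in range(mid-2,mid+3):
            x=xs[ys==y];w.append((x.min()+x.max())/2)
        B.append(np.mean(w))
        # spindle columns by intensity contrast: grey image darkness weighted
        g=cv2.cvtColor(p['frame'],cv2.COLOR_RGB2GRAY).astype(float)
        mm=(z>.122)&(z<.158)&(r<.02);ys,xs=np.nonzero(mm)
        Cc.append(np.mean([(xs[ys==y].min()+xs[ys==y].max())/2 for y in np.unique(ys)]));row=ys.mean()
    print('platecyl',np.mean(A,0),'platecol',np.mean(B),np.std(B),'pred',proj(p,[*c0,.117]),'spcol',np.mean(Cc),np.std(Cc),'pred',proj(p,[*c0,.14]))
    print('px/m perp',proj(p,[c0[0]+.00632,c0[1]+.00775,.117])-proj(p,[*c0,.117]))
    return p
p=cols()
# ring: silhouette bottom part cols between pads, compare with predicted
g=cv2.cvtColor(p['frame'],cv2.COLOR_RGB2GRAY)
a=p['frame'][110:205,330:425,::-1];cv2.imwrite('pics/g.png',cv2.resize(a,None,fx=6,fy=6,interpolation=cv2.INTER_CUBIC))
t=bot.observe()['position'];print(proj(p,[t[0],t[1],t[2]-.0015]))
E
python3 sp.py
```

```text
platecyl [0.5487 0.2131] platecol 377.9 0.0 pred [377.6976 174.0297] spcol 378.4943181818182 0.14683833163790502 pred [378.2748 167.8049]
px/m perp [3.3349 0.2929]
[378.3584 155.0811]
```

View pics/g.png

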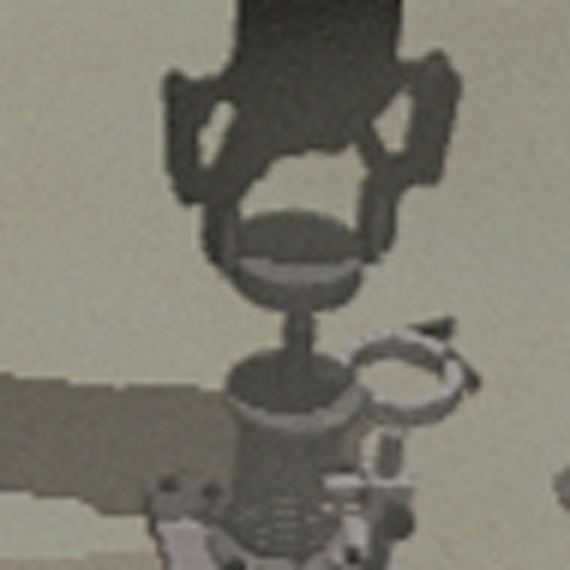

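Call:
move_arm --moves "1 4.3 0 0; 1 4.3 0 0; 1 4.3 4 0; 1 4.3 10 0; 1 4.3 16 0; 1 4.3 19 0; 1 4.3 21 0; 1 4.3 23 0; 1 4.3 25 0; 1 4.3 27 0"

```text
clock: 14.95
position: [0.5495, 0.2115, 0.1612]
tool_rot: [3.141, 0.0, 2.762]
force: [0.9, 0.7, -5.9]
grip_width: 0.0645
```

```bash
cat > chk.py <<'E'
from rel import *
np.set_printoptions(precision=4,suppress=True)
c0=np.array([.549,.211]);F=[];Z=[];ZT=[];R=[]
for i in range(3):
    p=bot.grab_frame('scene');C=cloud(p);d=C[...,:2]-c0;r=np.hypot(d[...,0],d[...,1]);z=C[...,2]
    v=np.array(p['eye'])[:2]-c0;v/=np.hypot(*v)
    s=bot.observe();F.append(s['force'])
    # tongue: along stand +x, and plate rim lower/upper boundary
    a=d@[.928,-.372];b=d@[.372,.928]
    m=(a>.04)&(a<.064)&(abs(b)<.006)&(z>.07)&(z<.125);ZT.append((np.median(z[m]) if m.any() else 0,m.sum()))
    m=(r>.027)&(r<.045)&(d@v>.02)&(z>.04)&(z<s['position'][2]+.03)
    Z.append(np.histogram(z[m],np.arange(.06,.22,.004))[0])
    zb=s['position'][2]-.0015;m=(z>zb+.002)&(z<zb+.016)&(r>.024)&(r<.043)&(d@v>.01);R.append(fit(C[m][:,:2],.033,c0)[0] if m.sum()>9 else [0,0])
s=bot.observe();print('t',s['clock'],'tcp',s['position'],'rot',s['tool_rot'],'F',np.mean(F,0),'w',s['grip_width'],'ring',np.mean(R,0))
print('tongue',ZT);print('hist from .06 step4mm',np.mean(Z,0).round(0).astype(int))
E
python3 chk.py
```

```text
t 15.1 tcp [0.5494 0.2115 0.1613] rot [-3.1416 -0.0001  2.7617] F [-0.2956  0.5861 -5.4608] w 0.06456858094831672 ring [0.5486 0.211 ]
tongue [(np.float64(0.11282179299909134), np.int64(17)), (np.float64(0.11223638542116887), np.int64(17)), (np.float64(0.1120547445992684), np.int64(14))]
hist from .06 step4mm [ 3  6  3  5  3  4  2  5  2  3  2  2  7 23 25  3  0  0  0  0  0  0  0  0
  5 19 19 21 29 20  2  1  2  0  0  0  0  0  0]
```

Call:
move_arm --moves "0 0 0.7 0; 0 0 1.4 0; 0 0 2.1 0; 0 0 2.8 0; 0 0 3.5 0; 0 0 4.2 0; 0 0 5 0; 0 0 5.7 0; 0 0 6.4 0; 0 0 7 0"

```text
clock: 15.93
position: [0.5494, 0.2115, 0.1542]
tool_rot: [-3.142, -0.0, 2.762]
force: [0.3, 0.2, -5.1]
grip_width: 0.0646
```

```bash
python3 chk.py
```

```text
t 16.0833 tcp [0.5494 0.2115 0.1543] rot [-3.1416 -0.0001  2.7618] F [ 0.5335  0.0581 -5.7279] w 0.06475843138294984 ring [0.5483 0.2111]
tongue [(np.float64(0.1131364285632771), np.int64(17)), (np.float64(0.11252604849901748), np.int64(17)), (np.float64(0.113437918871508), np.int64(15))]
hist from .06 step4mm [ 2  4  4  3  3  5  3  4  3  6  1  3  6 25 24  2  0  0  0  0  0  0  2 15
 18 22 23 27  6  2  1  0  0  0  0  0  0  0  0]
```

Call:
move_arm --moves "0 0 2 0; 0 0 5 0; 0 0 8 0; 0 0 11 0; 0 0 14 0; 0 0 17 0; 0 0 20 0; 0 0 23 0; 0 0 25 0; 0 0 27 0"

```text
clock: 16.92
position: [0.5494, 0.2115, 0.1271]
tool_rot: [-3.142, -0.0, 2.762]
force: [-0.2, 0.6, -4.6]
grip_width: 0.0648
```

Call:
move_arm --moves "0 0 1.5 0; 0 0 3 0; 0 0 4.5 0; 0 0 6 0; 0 0 7.5 0; 0 0 9 0; 0 0 10.5 0; 0 0 12 0; 0 0 13.5 0; 0 0 15 0"

```text
clock: 17.75
position: [0.5494, 0.2115, 0.1122]
tool_rot: [3.142, 0.0, 2.762]
force: [-0.7, -1.0, -2.2]
grip_width: 0.0647
```

```bash
python3 chk.py
```

```text
t 17.9 tcp [0.5494 0.2115 0.1123] rot [-3.1415 -0.      2.7618] F [-0.3611 -0.6542 -2.9249] w 0.06490228051295717 ring [0.5487 0.2107]
tongue [(np.float64(0.10513018315371458), np.int64(15)), (np.float64(0.10644311773476356), np.int64(13)), (np.float64(0.10551032010892097), np.int64(16))]
hist from .06 step4mm [ 5  2  5  3  5  1  4  5  3  2  3 19 25 18 17 23 24 17  4  2  2  0  0  0
  0  0  0  0  0  0  0  0  0  0  0  0  0  0  0]
```

Call:
move_arm --moves "0 0 1 0; 0 0 2 0; 0 0 3 0; 0 0 4 0; 0 0 5 0; 0 0 5.5 0; 0 0 6 0; 0 0 6 0; 0 0 6 0; 0 0 6 0"

```text
clock: 18.73
position: [0.5495, 0.2115, 0.1064]
tool_rot: [3.141, 0.0, 2.762]
force: [-0.6, -0.8, -0.5]
grip_width: 0.0647
```

```bash
python3 chk.py;python3 chk.py|head -1
```

```text
t 18.8833 tcp [0.5495 0.2115 0.1063] rot [3.1415 0.0001 2.7617] F [-0.3742 -0.6943  0.2834] w 0.06436676750364202 ring [0.5489 0.2114]
tongue [(np.float64(0.1001646254681664), np.int64(15)), (np.float64(0.10049445725049494), np.int64(16)), (np.float64(0.09953513704502603), np.int64(13))]
hist from .06 step4mm [ 6  6  4  6  1  5  5  3  3  8 27 21 18 21 24 24  6  2  2  0  0  0  0  0
  0  0  0  0  0  0  0  0  0  0  0  0  0  0  0]
t 19.0333 tcp [0.5495 0.2115 0.1063] rot [3.1415 0.0001 2.7618] F [-0.1296 -0.6672  0.4598] w 0.06449958450756213 ring [0.5487 0.2112]
```

Call:
move_arm --moves "0 0 0 0; 0 0 0 0; 0 0 0 0; 0 0 0 0; 0 0 0 0; 0 0 0 0; 0 0 -5 0; 0 0 -20 0; 0 0 -40 0; 0 0 -60 0" --grip 1

```text
clock: 19.87
position: [0.5492, 0.2117, 0.1681]
tool_rot: [3.141, -0.0, 2.762]
force: [-0.5, 0.3, 0.9]
grip_width: 0.0852
```

```bash
python3 - <<'E'
from rel import *
c0=np.array([.549,.211])
Z=[];Q=[];FK=[]
for i in range(3):
    p=bot.grab_frame('scene');C=cloud(p);d=C[...,:2]-c0;r=np.hypot(d[...,0],d[...,1]);z=C[...,2];a=d@[.928,-.372];b=d@[.372,.928]
    m=(a>.04)&(a<.064)&(abs(b)<.006)&(z>.07)&(z<.125);Z.append(np.median(z[m]))
    m=(a>.045)&(a<.075)&(b>.008)&(b<.03)&(z>.075)&(z<.12)
    FK.append(z[m])
p=bot.grab_frame('scene');save(p,'s3.png')
print('tongue',Z,bot.observe()['clock']);print(np.histogram(np.concatenate(FK),np.arange(.074,.122,.002)))
a=p['frame'][160:205,360:410,::-1];cv2.imwrite('pics/h.png',cv2.resize(a,None,fx=12,fy=12,interpolation=2))
print(proj(p,[.549+.0576,.211-.0231,.1]),proj(p,[.549+.0576,.211-.0231,.09]))
E
python3 mv.py .603 -.0745 .0035 2.76
```

```text
tongue [np.float64(0.100838177210828), np.float64(0.10005670210106726), np.float64(0.10036946167911165)] 20.0667
(array([ 0,  0,  2,  8, 15, 22,  9,  7,  3,  7, 14, 24, 20, 19, 11,  5,  2,
        1,  0,  0,  0,  0,  0]), array([0.074, 0.076, 0.078, 0.08 , 0.082, 0.084, 0.086, 0.088, 0.09 ,
       0.092, 0.094, 0.096, 0.098, 0.1  , 0.102, 0.104, 0.106, 0.108,
       0.11 , 0.112, 0.114, 0.116, 0.118, 0.12 ]))
[382.4804 191.1796] [382.2042 193.8404]
shift [-155.4 -246.   163.9] turn 0.002 | t 20.0667 [0.5497 0.2115 0.1674] [3.141e+00 1.000e-03 2.762e+00] F [-1.  -0.5 -1.4]
```

View pics/h.png

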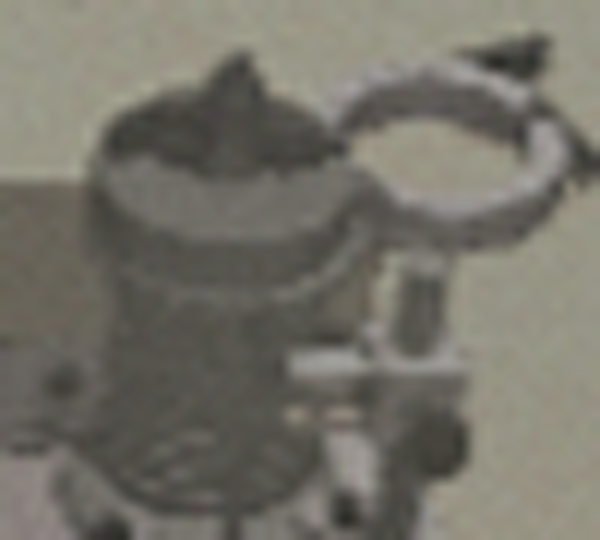

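Call:
move_arm --moves "-8 -13 0 0.1; -30 -48 0 0.22; -52 -83 0 0.34; -74 -118 0 0.46; -96 -152 0 0.58; -118 -187 0 0.7; -140 -222 10 0.82; -155 -246 30 0.94; -155 -246 65 1.06; -155 -246 95 1.18"

```text
clock: 20.9
position: [0.6018, -0.0772, 0.0696]
tool_rot: [-3.141, 0.001, 1.572]
force: [0.0, 1.9, -0.3]
grip_width: 0.0854
```

Call:
move_arm --moves "0 0 10 0.12; 0 0 25 0.24; 0 0 40 0.36; 0 0 55 0.391; 0 0 68 0.391; 0 0 68 0.391; 0 0 68 0.391; 0 0 68 0.391; 0 0 68 0.391; 0 0 68 0.391"

```text
clock: 21.73
position: [0.6026, -0.0746, 0.0041]
tool_rot: [3.141, -0.0, 1.191]
force: [0.8, 0.2, 0.1]
grip_width: 0.0856
```

```bash
python3 mv.py .603 -.0742 .0035 1.19
```

```text
shift [0.6 0.2 0.6] turn 0.001 | t 21.7333 [ 0.6026 -0.0746  0.0041] [ 3.141 -0.     1.191] F [0.8 0.2 0.1]
```

Good position. Grip, open, turn 90°, grip, lift.

Call:
move_arm --moves "0 0 0 0; 0 0 0 0; 0 0 0 0; 0 0 0 0; 0 0 0 0; 0 0 0 0; 0 0 0 0; 0 0 0 0; 0 0 0 0; 0 0 0 0" --grip 0 --grip_force 25

```text
clock: 22.57
position: [0.6026, -0.0746, 0.0042]
tool_rot: [3.14, -0.0, 1.191]
force: [-1.6, -0.2, 11.4]
grip_width: 0.0665
```

Call:
move_arm --moves "0 0 0 0; 0 0 0 0; 0 0 0 0; 0 0 0 0; 0 0 0 -0.12; 0 0 0 -0.24; 0 0 0 -0.36; 0 0 0 -0.48; 0 0 0 -0.6; 0 0 0 -0.72" --grip 1

```text
clock: 23.4
position: [0.6021, -0.0745, 0.0033]
tool_rot: [-3.142, 0.0, 1.917]
force: [0.6, 0.3, 0.5]
grip_width: 0.0857
```

Call:
move_arm --moves "0 0 0 -0.12; 0 0 0 -0.24; 0 0 0 -0.36; 0 0 0 -0.48; 0 0 0 -0.6; 0 0 0 -0.72; 0 0 0 -0.84; 0 0 0 -0.851; 0 0 0 -0.851; 0 0 0 -0.851"

```text
clock: 24.23
position: [0.6021, -0.0745, 0.0032]
tool_rot: [3.142, -0.0, 2.758]
force: [0.5, -0.1, -0.3]
grip_width: 0.0856
```

Call:
move_arm --moves "0 0 0 0; 0 0 0 0; 0 0 0 0; 0 0 0 0; 0 0 0 0; 0 0 0 0; 0 0 -10 0; 0 0 -25 0; 0 0 -45 0; 0 0 -60 0" --grip 0 --grip_force 40

```text
clock: 25.07
position: [0.6024, -0.0742, 0.0655]
tool_rot: [3.141, 0.001, 2.761]
force: [1.3, 0.3, -3.6]
grip_width: 0.0648
```

```bash
python3 mv.py .5494 .2115 .1755 2.762
```

```text
shift [ 155.2  245.7 -110. ] turn -0.001 | t 25.0667 [ 0.6024 -0.0742  0.0655] [3.141e+00 1.000e-03 2.761e+00] F [ 1.3  0.3 -3.6]
```

Call:
move_arm --moves "0 0 -30 0; 12 20 -65 0; 32 51 -95 0; 52 82 -112 0; 72 114 -115 0; 92 146 -115 0; 112 178 -115 0; 132 210 -115 0; 148 234 -115 0; 155.5 246 -115 0"

```text
clock: 25.9
position: [0.5472, 0.2162, 0.1798]
tool_rot: [3.14, -0.0, 2.766]
force: [0.1, 0.7, -4.0]
grip_width: 0.0647
```

Call:
move_arm --moves "0 0 0 0; 0 0 0 0; 0 0 2 0; 0 0 4 0; 0 0 7 0; 0 0 10 0; 0 0 12 0; 0 0 14 0; 0 0 14 0; 0 0 14 0"

```text
clock: 26.73
position: [0.5489, 0.2117, 0.1642]
tool_rot: [-3.142, -0.0, 2.762]
force: [0.2, 0.2, -4.5]
grip_width: 0.0654
```

```bash
python3 chk.py; python3 mv.py .5494 .2115 .16 2.762
```

```text
t 26.8833 tcp [0.549  0.2117 0.1644] rot [3.1414 0.0001 2.7618] F [-0.2158  0.092  -3.7048] w 0.06499440942628963 ring [0.5486 0.2108]
tongue [(np.float64(0.10022864952534721), np.int64(12)), (np.float64(0.10105394116116684), np.int64(16)), (np.float64(0.09996077785740992), np.int64(14))]
hist from .06 step4mm [ 6  3  4  4  4  3  6  3  2 11 28 20 18 16 24 23  3  0  0  0  0  0  0  0
  0 10 16 22 22 28 11  2  2  1  0  0  0  0  0]
shift [-0.4 -0.1  4.4] turn -0.0 | t 26.8833 [0.549  0.2117 0.1644] [3.141 0.    2.762] F [-0.1  0.7 -4.1]
```

Call:
move_arm --moves "-0.4 0 3 0; -0.4 0 6 0; -0.4 0 9 0; -0.4 0 12 0; -0.4 0 14 0; -0.4 0 16 0; -0.4 0 17.5 0; -0.4 0 19 0; -0.4 0 20.5 0; -0.4 0 22 0"

```text
clock: 27.72
position: [0.5494, 0.2115, 0.1422]
tool_rot: [3.142, 0.0, 2.762]
force: [0.1, 0.5, -4.8]
grip_width: 0.0651
```

```bash
python3 chk.py
```

```text
t 27.8667 tcp [0.5493 0.2115 0.1423] rot [-3.1415 -0.0001  2.7618] F [-0.0153  0.02   -4.494 ] w 0.06547195292762903 ring [0.5488 0.2111]
tongue [(np.float64(0.09964782397321503), np.int64(12)), (np.float64(0.09974755982965183), np.int64(14)), (np.float64(0.09929358582471626), np.int64(17))]
hist from .06 step4mm [ 4  5  2  3  3  2  5  3  2 10 26 20 21 15 24 20  4  0  0  3 18 18 23 24
 24  7  3  3  0  0  0  0  0  0  0  0  0  0  0]
```

Call:
move_arm --moves "0 0 2 0; 0 0 4 0; 0 0 6 0; 0 0 8 0; 0 0 10 0; 0 0 12 0; 0 0 14 0; 0 0 15.5 0; 0 0 17 0; 0 0 18 0"

```text
clock: 28.7
position: [0.5493, 0.2116, 0.1241]
tool_rot: [3.142, -0.0, 2.762]
force: [0.2, 0.3, -3.1]
grip_width: 0.0647
```

Call:
move_arm --moves "0 0 0.6 0; 0 0 1.2 0; 0 0 1.8 0; 0 0 2.4 0; 0 0 3 0; 0 0 3.6 0; 0 0 4.2 0; 0 0 4.8 0; 0 0 5.4 0; 0 0 6 0"

```text
clock: 29.53
position: [0.5493, 0.2115, 0.1183]
tool_rot: [3.142, 0.0, 2.762]
force: [-1.0, -0.1, -0.6]
grip_width: 0.0652
```

```bash
python3 chk.py
```

```text
t 29.6833 tcp [0.5493 0.2115 0.1183] rot [ 3.1416 -0.      2.7618] F [-0.6769 -0.2497 -1.8945] w 0.06509386778948441 ring [0.549  0.2112]
tongue [(np.float64(0.09418141727967777), np.int64(15)), (np.float64(0.09462423048209101), np.int64(15)), (np.float64(0.09513809729804779), np.int64(13))]
hist from .06 step4mm [ 5  3  5  5  2  6  2  4 20 22 22 18 20 19 18 19 19 23 27  6  3  2  0  0
  0  0  0  0  0  0  0  0  0  0  0  0  0  0  0]
```

Call:
move_arm --moves "0 0 0.6 0; 0 0 1.2 0; 0 0 1.8 0; 0 0 2.4 0; 0 0 3 0; 0 0 3.5 0; 0 0 3.8 0; 0 0 3.8 0; 0 0 3.8 0; 0 0 3.8 0"

```text
clock: 30.52
position: [0.5493, 0.2115, 0.1145]
tool_rot: [3.142, -0.0, 2.762]
force: [-0.9, 0.5, 0.2]
grip_width: 0.0651
```

```bash
python3 chk.py;python3 chk.py;python3 chk.py|head -1
```

```text
t 30.6667 tcp [0.5493 0.2115 0.1145] rot [3.1415 0.     2.7618] F [-0.7742 -0.6323 -0.1743] w 0.06513737232422231 ring [0.5491 0.211 ]
tongue [(np.float64(0.09066987850665609), np.int64(15)), (np.float64(0.09094783638022619), np.int64(15)), (np.float64(0.0904083849709657), np.int64(16))]
hist from .06 step4mm [ 4  6  1  4  4  2  3 16 26 20 19 17 21 19 16 20 21 29  4  2  2  0  0  0
  0  0  0  0  0  0  0  0  0  0  0  0  0  0  0]
t 30.8167 tcp [0.5493 0.2115 0.1145] rot [3.1416 0.     2.7618] F [-0.7024 -0.1192 -0.2439] w 0.06513531599070896 ring [0.5489 0.2111]
tongue [(np.float64(0.0900839023113228), np.int64(14)), (np.float64(0.09096983184603236), np.int64(14)), (np.float64(0.0908370263245114), np.int64(16))]
hist from .06 step4mm [ 3  3  4  3  6  3  3 18 25 17 21 20 15 20 19 20 19 30  7  3  1  0  0  0
  0  0  0  0  0  0  0  0  0  0  0  0  0  0  0]
t 30.9667 tcp [0.5493 0.2115 0.1145] rot [ 3.1415 -0.      2.7617] F [-0.8032 -0.4455  0.0071] w 0.06501421251352943 ring [0.5489 0.211 ]
```

Balanced; release and retreat clear, then view tongue against the fork.

Call:
move_arm --moves "0 0 0 0; 0 0 0 0; 0 0 0 0; 0 0 0 0; 0 0 0 0; 0 0 0 0; 0 0 -5 0; 0 0 -20 0; 0 0 -40 0; 0 0 -60 0" --grip 1

```text
clock: 31.8
position: [0.5491, 0.2118, 0.1763]
tool_rot: [3.141, -0.0, 2.762]
force: [0.3, -0.2, -0.3]
grip_width: 0.0853
```

```bash
python3 - <<'E'
from rel import *
c0=np.array([.549,.211]);im=[];Zt=[];U=[];L=[];A=[]
for i in range(8):
    p=bot.grab_frame('scene');im.append(p['frame'].astype(float));C=cloud(p);d=C[...,:2]-c0;z=C[...,2];a=d@[.928,-.372];b=d@[.372,.928]
    m=(a>.04)&(a<.064)&(abs(b)<.006)&(z>.07)&(z<.125);Zt.append(np.median(z[m]))
    m=(a>.045)&(a<.064)&(b>.003)&(b<.024)&(z>.075)&(z<.12);A.append(z[m])
A=np.concatenate(A);print('tongue',np.mean(Zt),bot.observe()['clock']);print(*np.histogram(A,np.arange(.074,.112,.001)))
g=np.mean(im,0)[160:205,360:410,::-1].astype(np.uint8);cv2.imwrite('pics/i.png',cv2.resize(g,None,fx=13,fy=13,interpolation=cv2.INTER_CUBIC))
E
```

```text
tongue 0.09069771906105356 32.2
[ 0  0  0  0  1  3  7  8 10 26 29 24 15  9  2  4  1  1  1  4  4 16 21 34
 36 24 11  8  3  1  0  0  0  0  0  0  0  0] [0.074 0.075 0.076 0.077 0.078 0.079 0.08  0.081 0.082 0.083 0.084 0.085
 0.086 0.087 0.088 0.089 0.09  0.091 0.092 0.093 0.094 0.095 0.096 0.097
 0.098 0.099 0.1   0.101 0.102 0.103 0.104 0.105 0.106 0.107 0.108 0.109
 0.11  0.111 0.112]
```

View pics/i.png

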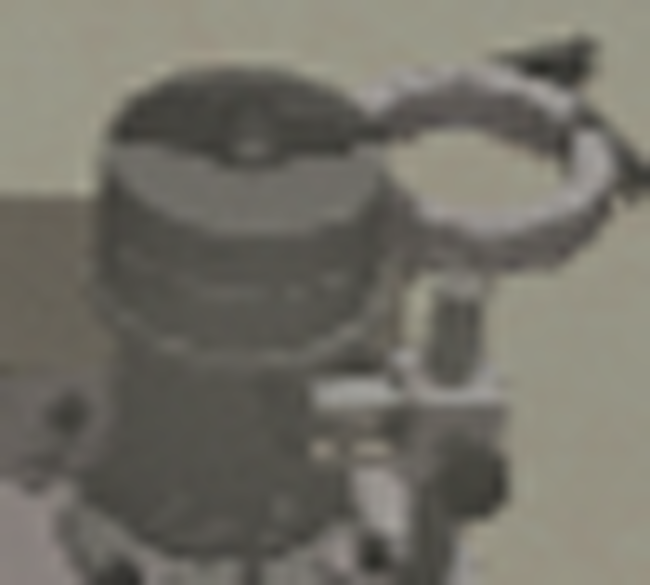

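```bash
python3 -c "
from h import *
print(bot.job_done(),bot.observe()['clock'])"
```

```text
the job is handed in; nothing more can be done
the job is handed in; nothing more can be done
```

I loaded two thick rings onto the spindle, one at a time, and handed the job in at about 32 s of the 72 s allowed. By my measurements the tongue rests in the gap. The hand-in gives no verdict, so that rests on my own checks.

- **Rings:** I gripped each ring twice, at 90°, to centre it. I threaded it over the cone while checking wrist force and plate height. Then I eased it down with the plate until the wrist force in z was within about 0.5 N of zero, and only then let go. My moves on the plate were planned at no more than about 24 mm/s; I did not measure its speed.
- **First ring:** it was released with the tongue at about z 0.100 m, some 9 mm above the middle of the gap.
- **Tongue and gap:** the tongue came to rest at z about 0.0907 m. The two prongs measured about 0.098 and 0.0845 m, so the middle of the gap is about 0.091 m. The tongue is about 0.5 mm below that, with an uncertainty of 1–2 mm against the ±4.7 mm allowed.
- **Stack:** both rings look flat and concentric in the last picture. The gripper is open and well above the spindle tip.
- **Where checks disagreed:** the two cameras differed by up to about 5 mm on ring and spindle positions. I corrected for this by gripping a ring of known position and by comparing the held ring with the spindle.
- **Not checked:** I did not re-measure the bystander parts after the last ring. Nothing in the motion or the force readings suggested I touched any of them.

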